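# Hang the rinsed cap wrench on the drying rack

### The arm

A 7-joint arm with a two-finger parallel gripper is mounted at the origin on the work surface. World frame = base frame: x ahead of the robot, y to its left, z up, the work surface at z = 0. Lengths are in mm, angles in rad, forces in N, time in s.
With the tool pointing down it reaches from about 400 to 850 mm from the base axis. Payload 6.9 kg.
Tool frame: the origin (TCP) lies at the very end of the fingers, on their centre line; the grasp point (between the pads) lies behind it (bot.grip_point_offset is the z of the grasp point in the tool frame, in mm); z points along the fingers, y is the line along which they close (so a half turn about z gives the same grasp; the last joint's range is limited). The gripper opens to 85 mm and grips with 20 to 120 N. Pads are 22 mm wide; open, the fingers measure 114 mm over their backs; the gripper's body (76 mm by 85 mm) begins 54 mm behind the grasp point. The pads swing forward as they close: fully open they stand 13 mm farther back than shut.
Start: joints at [1.395, 0.507, -0.238, 1.5, 0.126, 1.149, -0.155], TCP at [173.173, -600.518, 231.275] pointing down, gripper open.
Joint ranges: [-3.08, 3.08], [-0.24, 2.05], [-1.43, 1.35], [0, 2.5], [-1.52, 4.66], [0.17, 1.96], [-2.89, 2.89]. Speed limits (rad/s): [2.39, 2.39, 3.14, 3.14, 3.14, 3.14, 3.14].

### API

Orientations are given as a rotation vector (axis times angle).
In Python, from station import status, cams, ticket, finder, bot gives the robot as it stands.
- The arm moves only by the tool servo_tool, never from a script. Its argument "plan" is a list of rows, each a list of 7 numbers: the shift along the world's x, y, z in cm, then the turn, a rotation vector about the world's x, y, z in degrees, then the opening, from -1 (shut) to 1 (fully open). In form: [[tx, ty, tz, wx, wy, wz, gripper], ...]. A call has 1 to 12 rows; each row shifts and turns the commanded pose from where the row before left it; what a row does not reach is not made up. A row lasts 1/12 s, in which the tool goes at most 41.7 mm and 7.16 degrees, less where a joint would pass 70% of its speed; a pose out of reach is approached as far as the arm can. A call is refused whole if a number of a shift passes 4.17 or a number of a turn 7.16, either way. A call with a gripper value outside its range is refused whole. The fingers move at their own pace and stop on an object; "newtons" is the grip in N (left out, the last holds). Time passes only in rows, so rows that do not move let the fingers close. It gives the time, the measured TCP pose, the force, the opening and the grip force at its end, in the units of the state.
- status.get_obs(): the state, without advancing time (a new reading comes with each control period).
- cams.snapshot(name): name is "scene" or "top" or "wrist"; returns a dict with "frame" (400x640x3 uint8, red, green, blue), "depth" (400x640 float32, mm along the optical axis (not along the pixel's ray), 0 where there is no reading), "vertical_fov" (degrees; the focal length in pixels is half the picture's height over the tangent of half this angle, whatever the lens; pixels are square), "cx", "cy" (the principal point, pixels), "pose" (4x4, takes a point from camera to world coordinates). Camera axes: x right, y down, z forward; pixel columns grow to the right and rows downward; lengths in mm; the calibration is good to about 2 mm. A picture is of the moment at which its call begins.
- ticket.sign_off(): hands the job in; it is judged then, once.
Trained networks look in the newest picture that a camera, given by its name, has taken for a name from the list of things; names that differ only in an ending like _2 or _b are one class to them, and where a whole thing is asked for, a point or a joint stands for the part that bears it (a point fixed in the world has none). Each returns a list of dicts, best first, with "score" (0 to 1); they miss things now and then, are a little off and sometimes report something else, mostly with a low value. They report only what shows in the picture. A call takes as long as a camera call. They do not tell look-alikes from the thing itself.
- finder.find_in(target, camera): "point" ([x, y, z] in mm, in world coordinates, good to about 4 mm: the middle of the surface that is visible of it).
- finder.cut_out(target, camera): "region" (400x640 bool, what is visible of it).
- finder.mark_of(target, camera): "point" ([x, y, z] in mm, in world coordinates, good to about 4 mm: a listed point, or the origin of a listed thing).
The state is a dict: "time": time; "joints": joint angles; "joint_velocities": joint speeds; "effort": joint torques, N m; "ee_pos": TCP position; "tcp_rot": TCP orientation; "ft_force": force on the tool from outside, world axes, zero at the start; "wrist_torque": the same for the moment, N m; "opening": finger opening in mm; "grasp_force": force on a finger pad.
Only numpy, scipy, OpenCV 4.12 (cv2) and the standard library are available. Lean on these libraries where they do the work, as an engineer would, in place of code of your own. Each camera call takes 0.05 s, during which the arm holds its last target. There are 200 camera calls.

### The job

Hang the rinsed cap wrench on the one empty peg of the drying rack, by the small round eye in its end plate (not by its big ring). Guide it down the sloping peg until it rests against the collar before you let go. Do not bump the flask and bottle that are drying on the other pegs, and leave the tube rack, tip box and spray bottle where they are.

Things in the scene. Friction and masses are not known exactly. Their poses are not given: they have to be found in the camera images.
- wrench: Cap wrench lying flat on the bench, 205 mm long, 0.16 kg. Origin: underside, below the middle of the handle, where it balances; x towards the eye, z up. Handle: grey block 74 mm long (x -39 to 35), 26 mm wide (y), 18 mm thick (z 0 to 18); grasp it across y. Head at the other end: steel ring 56 mm outside, 40 mm inside, 18 mm thick, centred at x = -66.
- eye (a point): Centre of the wrench's eye, at (85, 0, 9) mm in the wrench's frame, same axes: a 13.5 mm through hole in a steel end plate 8 mm thick (z 5 to 13), 60 mm wide, x from 60 to 110, joined to the handle by a neck 20 mm wide.
- rack: White and steel drying rack, fixed: drip tray 90 x 400 x 16 mm, two uprights 220 mm high at y = +-188 and a rail along y at height 186 to 206 mm, at x = 22. It carries three grey plastic peg sockets side by side, 115 mm apart. Origin: on the bench under the middle socket; its -x faces the robot.
- peg: Socket of the empty peg, fixed on the rail in any of the three places. Origin: the peg's pivot, 205 mm above the bench; z vertical, -x the rack's front. The peg's axis as meant leans 40 degrees from vertical towards -x. The peg, a 10 mm rod, is loose: it swivels stiffly about the pivot to either side only and may stand up to 11 degrees off, its tip 16 mm to one side; this is not reported.
- seat (a point): Front face of the empty peg's collar (22 mm across), on the axis as meant, 20 mm from the pivot. z: along that axis outwards; y: sideways along the rack; x: up the slope. The peg's tip is 65 mm out (85 from the pivot), tapering to 6.6 mm over its last 6 mm. An eye fully home has its centre about 4 mm from here.
- flask: Small glass conical flask drying upside down on its own peg of the rack, fixed. Origin as for the empty peg's socket; the flask lies along the same leaning axis from 22 to 120 mm from the pivot, at most 62 mm across.
- bottle: Small glass bottle drying upside down on its own peg of the rack, fixed. Origin as for the empty peg's socket; it lies along the leaning axis from 22 to 124 mm from the pivot, 56 mm across.
- tube_rack: Loose microtube rack block 95 x 66 x 52 mm, origin at the centre of its underside.
- tip_box: Loose box of pipette tips with clear lid, 117 x 82 x 56 mm, origin at the centre of its underside.
- spray_bottle: Loose spray bottle, 76 mm across, 186 mm high, origin at the centre of its underside.
Things that resemble listed ones, but are neither listed nor needed, are in the scene too. Of the things like the wrench, leave any that is purple; of the rest the smaller one is meant.

How it is judged (in metres and radians):
On the way:
1. the eye is threaded on the empty peg and down at the collar while the fingers still hold the wrench (x of eye in the frame of seat between -0.009 and 0.009 m and y of eye in the frame of seat between -0.009 and 0.009 m and z of eye in the frame of seat between -0.003 and 0.012 m and contact force between the fingers and wrench above 1 N), for 0.2 s.
At the end, for the whole second after the job is handed in: The wrench hangs at rest by its eye on the empty peg: the eye's centre within 9 mm of the peg's axis as meant in each direction and no more than 14 mm from the collar's face; let go (x of eye in the frame of seat between -0.009 and 0.009 m and y of eye in the frame of seat between -0.009 and 0.009 m and z of eye in the frame of seat between -0.003 and 0.014 m and linear speed of wrench below 0.03 m/s and angular speed of wrench below 0.3 rad/s); the robot touches nothing.
It fails at once if the inverted flask on the rack is knocked (more than 3 N) (contact force between flask and anything else above 3 N).
It fails at once if the inverted bottle on the rack is knocked (more than 3 N) (contact force between bottle and anything else above 3 N).
It fails at once if the tube rack is shifted more than 25 mm (distance of tube_rack from where it was at the start of the episode above 0.025 m).
It fails at once if the tip box is shifted more than 25 mm (distance of tip_box from where it was at the start of the episode above 0.025 m).
It fails at once if the spray bottle is shifted more than 25 mm (distance of spray_bottle from where it was at the start of the episode above 0.025 m).
It also fails if it takes over 64 s, if anything falls off the work surface, if the arm or the gripper's body presses on something with over 40 N, if the wrist force passes 120 N, or if a joint passes its speed limit or range.

## Working session

There is one attempt and no reset: what is moved stays moved. The work goes in short steps, Python scripts to look and compute and a tool call to move; the robot and the scene stay as the last step left them, time stands still between calls to the robot, and variables do not carry over. Pictures are saved under pics/ and viewed, at most 12 in all, crops included, and the job is handed in when it is done.

Besides the shell and the picture viewer there is one more tool, called after "Emit:" as name(argument=value, ...) on one line, values as JSON. servo_tool: Moves the arm, as the interface text tells. Its arguments: {"type":"object","properties":{"plan":{"type":"array"},"newtons":{"type":"number"}},"required":["plan"]}

```bash
mkdir -p pics
cat > h.py <<'E'
import numpy as np, cv2
from station import status, cams, ticket, finder, bot
from scipy.spatial.transform import Rotation as R
def f_(s): return 200/np.tan(np.radians(s["vertical_fov"])/2)
def cloud(s):
    d=s["depth"]; f=f_(s); v,u=np.mgrid[0:400,0:640]
    p=np.stack([(u-s["cx"])*d/f,(v-s["cy"])*d/f,d],-1)
    w=p@s["pose"][:3,:3].T+s["pose"][:3,3]; w[d==0]=np.nan; return w
def proj(s,P):
    q=(np.atleast_2d(P)-s["pose"][:3,3])@s["pose"][:3,:3]; f=f_(s)
    return np.c_[q[:,0]/q[:,2]*f+s["cx"],q[:,1]/q[:,2]*f+s["cy"]]
def save(n,im): cv2.imwrite(f"pics/{n}.png",cv2.cvtColor(im,cv2.COLOR_RGB2BGR))
E
python3 - <<'E'
from h import *
S={c:cams.snapshot(c) for c in("scene","top")}
np.set_printoptions(precision=1,suppress=True)
for c,s in S.items():
    save(c,s["frame"])
    print(c,s["pose"].round(2).tolist(),s["vertical_fov"])
    for t in("wrench","eye","rack","peg","seat","flask","bottle","tube_rack","tip_box","spray_bottle"):
        for r in finder.mark_of(t,c): print(t,round(r["score"],2),np.array(r["point"]),proj(s,r["point"])[0])
print(bot.grip_point_offset, status.get_obs())
E
```

```text
scene [[-0.48, 0.46, -0.75, 1209.58], [0.88, 0.27, -0.39, 365.12], [0.02, -0.84, -0.54, 673.61], [0.0, 0.0, 0.0, 1.0]] 54.593066007984234
wrench 0.85 [312.  146.    1.7] [401.4 226.4]
wrench 0.75 [ 294.  -278.7   -2.7] [281.7 186.6]
wrench 0.59 [437.8 -59.9  -4. ] [317.7 229.5]
eye 0.94 [313.9 264.8   9.9] [443.  237.4]
eye 0.83 [495.5  -0.7  11.9] [326.6 243. ]
eye 0.62 [ 219.  -244.6   10.2] [302.  176.2]
rack 0.88 [666.   65.   -1.8] [316.7 298.4]
peg 0.62 [679.8 174.7 206.5] [365.3 246.9]
seat 0.61 [667.2 173.8 222.3] [368.1 236.4]
flask 0.95 [668.4  58.  206.6] [313.8 224.9]
bottle 0.67 [652.6 -54.3 206.1] [272.  205.6]
tube_rack 0.69 [ 453.1 -388.9    0.7] [224.3 199.2]
tip_box 0.77 [466.4 394.1   0.4] [481.5 293.5]
spray_bottle 0.97 [ 583.  -419.1    2.9] [186.6 216.8]
top [[0.02, -1.0, 0.07, 408.03], [-1.0, -0.02, -0.02, -11.46], [0.02, -0.07, -1.0, 1195.78], [0.0, 0.0, 0.0, 1.0]] 49.06322246769966
wrench 0.92 [431.9 -59.8   1.4] [330.6 218.7]
wrench 0.89 [ 290.9 -280.8    3.6] [411.3 272.2]
wrench 0.77 [318.2 146.3   0. ] [253.7 259.6]
wrench 0.71 [667.3  59.2   1.2] [288.7 
[... 294 characters left out ...]
8.2] [232.6 114. ]
flask 0.95 [667.3  61.  200.7] [283.2 113.8]
bottle 0.56 [654.2 -56.6 206.8] [334.3 119.9]
tube_rack 0.94 [ 461.3 -384.2   -5.1] [448.1 210.2]
tip_box 0.74 [469.2 397.2  -0.9] [162.5 202.1]
spray_bottle 0.87 [ 578.6 -418.6    0.5] [461.  167.9]
-18.700000000000003 {'time': 1.1, 'joints': array([ 1.4,  0.5, -0.2,  1.5,  0.1,  1.1, -0.2]), 'joint_velocities': array([-0.,  0.,  0., -0.,  0.,  0.,  0.]), 'effort': array([  0. , -62. ,  -2.2, -25. ,   0. ,   0. ,  -0. ]), 'ee_pos': array([ 173.2, -600.5,  231.3]), 'tcp_rot': array([-3.1, -0.4,  0. ]), 'ft_force': array([ 0.6,  0.3, -0.1]), 'wrist_torque': array([-0., -0., -0.]), 'grasp_force': 0.0, 'opening': 85.56831970291367}
```

View pictures.

View pics/scene.png

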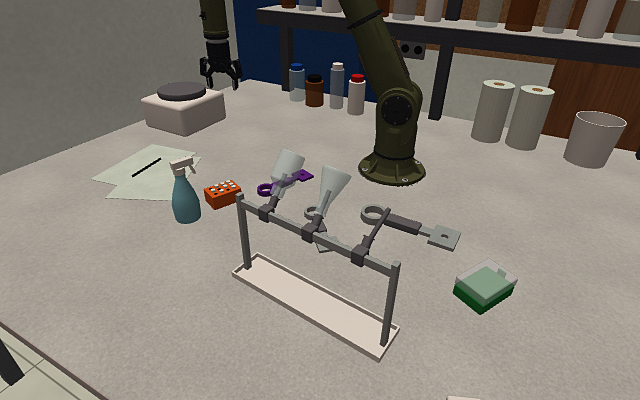

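View pics/top.png

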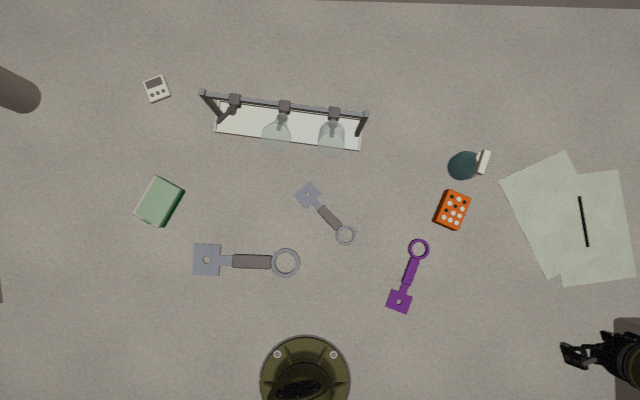

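Candidates for the wrench (top picture): large grey at (246,261), small grey at (326,213), purple at (408,276). The pick is the small grey one at (326,213), eye at (308,194). The empty peg's socket is the leftmost at (235,100); flask at (280,125), bottle at (331,130).

Run:
```python
from h import *
np.set_printoptions(precision=2,suppress=True)
print([a for a in dir(bot) if a[0]!='_'],[a for a in dir(status) if a[0]!='_'])
T=cams.snapshot("top"); W=cloud(T)
for r in finder.cut_out("wrench","top"):
    m=r["region"]; v,u=np.nonzero(m); c=(u.mean(),v.mean())
    if abs(c[0]-326)<15 and abs(c[1]-213)<15:
        P=W[m]; P=P[np.isfinite(P[:,0])&(P[:,2]>0)&(P[:,2]<30)]
        mu=P[:,:2].mean(0); w,V=np.linalg.eigh(np.cov(P[:,:2].T)); d=V[:,1]*np.sign(V[0,1])
        t=(P[:,:2]-mu)@d; n=(P[:,:2]-mu)@np.array([-d[1],d[0]])
        print("wrench",r["score"],mu,np.degrees(np.arctan2(d[1],d[0])),t.min(),t.max(),n.min(),n.max(), "mid ext",mu+d*(t.min()+t.max())/2)
        hm=(P[:,2]>0)&(abs(t-(t.min()+94))<30)  # handle
        H=P[hm,:2]; w,V=np.linalg.eigh(np.cov(H.T)); e=V[:,1]*np.sign(V[0,1])
        print("handle",H.mean(0),np.degrees(np.arctan2(e[1],e[0])),np.median(P[hm,2]))
        print("origin est",mu+d*(t.min()+94), mu+d*(t.max()-110))
# rail
for nm in("top","scene"):
    s=T if nm=="top" else cams.snapshot("scene"); C=cloud(s)
    m=np.isfinite(C[...,0])&(abs(C[...,2]-206)<5)&(abs(C[...,0]-670)<50)&(abs(C[...,1]-60)<210)
    P=C[m]; l=cv2.fitLine(P[:,:2].astype(np.float32),cv2.DIST_HUBER,0,.01,.01).ravel(); print(nm,"rail",len(P),l,np.degrees(np.arctan2(l[0],l[1])),P[:,1].min(),P[:,1].max(),np.median(P[:,2]))
    m=np.isfinite(C[...,0])&(C[...,2]>214)&(abs(C[...,1]-174)<45)&(abs(C[...,0]-650)<90)
    P=C[m]; print("peg pts",len(P)); print(P[np.argsort(P[:,2])][::max(1,len(P)//14)])
    for t in("peg","seat"):
        for r in finder.find_in(t,nm): print(t,r["score"],np.array(r["point"]))
    if nm=="scene": save("scene_peg",cv2.resize(s["frame"][180:300,290:450],None,fx=4,fy=4,interpolation=2))
save("wr",cv2.resize(T["frame"][150:270,250:390],None,fx=4,fy=4,interpolation=2))
```

```text
['IKError', 'grip_point_offset'] ['get_obs']
wrench 0.61 [455.82 -36.76] 44.345800846324984 -119.41443984224067 85.84107560401873 -32.49498979285699 30.238373293404564 mid ext [443.82 -48.49]
handle [437.65 -54.31] 45.486203296530036 17.05084722841457
origin est [437.65 -54.52] [438.54 -53.65]
top rail 819 [  0.11   0.99 686.99  57.07] 6.365802 -131.37827217811983 247.99975380399582 206.3005455868854
peg pts 158
[[662.95 178.12 214.12]
 [690.6  160.65 215.47]
 [680.69 171.36 217.04]
 [665.93 172.52 220.62]
 [669.72 185.75 222.39]
 [671.74 176.54 224.09]
 [675.63 178.48 226.33]
 [665.93 180.01 228.41]
 [653.4  180.97 232.98]
 [651.31 181.57 240.96]
 [651.98 187.05 246.49]
 [641.14 187.32 254.22]
 [637.35 190.25 260.33]
 [626.75 196.94 267.46]
 [630.36 194.25 270.62]]
peg 0.68 [677.6 174.7 217.6]
seat 0.64 [675.2 172.9 214.5]
scene rail 1004 [  0.11   0.99 693.97  78.74] 6.4550934 -135.20992088879927 249.6204704698241 206.55367299070187
peg pts 268
[[666.52 182.01 214.05]
 [684.88 173.53 216.59]
 [678.93 172.75 219.12]
 [675.17 174.91 222.05]
 [663.75 183.9  224.75]
 [669.21 179.97 226.97]
 [662.   178.62 230.9 ]
 [658.39 186.61 236.21]
 [655.8  181.07 241.66]
 [651.34 186.84 245.52]
 [648.39 189.04 251.31]
 [641.91 193.93 255.82]
 [639.56 192.51 260.66]
 [634.35 195.89 265.42]
 [630.66 193.84 271.47]]
peg 0.87 [682.9 182.  210.1]
peg 0.68 [692.5  89.8   3.4]
seat 0.85 [683.4 178.  208.8]
```

View pics/wr.png

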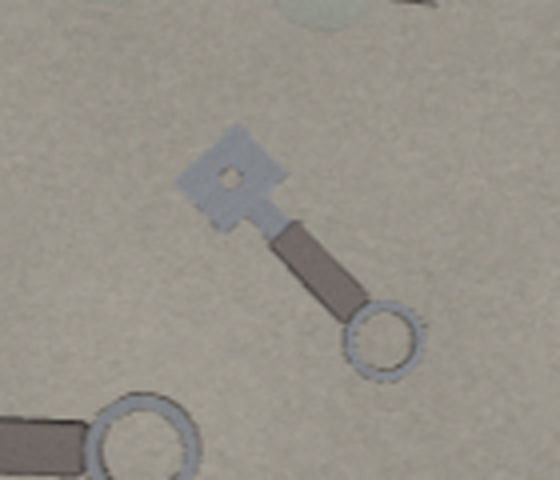

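Run:
```python
from h import *
np.set_printoptions(precision=2,suppress=True)
yaw=np.radians(-6.4); Rr=np.array([[np.cos(yaw),-np.sin(yaw),0],[np.sin(yaw),np.cos(yaw),0],[0,0,1]])
for nm in("top","scene"):
    s=cams.snapshot(nm); C=cloud(s)
    m=np.isfinite(C[...,0])&(C[...,2]>232)&(abs(C[...,1]-184)<45)&(abs(C[...,0]-650)<90)
    P=C[m]; l=cv2.fitLine(P.astype(np.float32),cv2.DIST_HUBER,0,.01,.01).ravel(); d=l[:3]*np.sign(l[2]); c=l[3:]
    dr=Rr.T@d; p0=c+d*(205-c[2])/d[2]
    t=(P-c)@d
    print(nm,len(P),"dir rack",dr,"side deg",np.degrees(np.arctan2(dr[1],np.hypot(dr[0],dr[2]))),"lean",np.degrees(np.arctan2(-dr[0],dr[2])),"at z205",p0,"tip",c+d*t.max())
    # rail extremes along y -> middle
    m=np.isfinite(C[...,0])&(abs(C[...,2]-206)<4)&(abs(C[...,0]-690)<40)&(abs(C[...,1]-60)<230)
    Q=(C[m]-[670,60,0])@Rr; print("rail in rack axes about (670,60): x",np.percentile(Q[:,0],[2,50,98]),"y",Q[:,1].min(),Q[:,1].max())
```

```text
top 74 dir rack [-0.66  0.2   0.73] side deg 11.678933602996237 lean 42.11378242789525 at z205 [686.32 168.94 205.  ] tip [627.66 194.48 272.63]
rail in rack axes about (670,60): x [ 2.08 17.58 24.72] y -191.236437791874 191.25428075716002
scene 148 dir rack [-0.65  0.19  0.74] side deg 10.787175581647208 lean 41.08265756084486 at z205 [686.02 172.07 205.  ] tip [630.02 195.34 271.8 ]
rail in rack axes about (670,60): x [ 5.23 21.56 27.43] y -194.02537996429766 192.75372002332912
```

The crop shows the small grey wrench; the eye is at crop (231,178), which is pixel (308,194) in the full picture, and the ring is at (346,235). The peg leans about 11° to +y.

Run:
```python
from h import *
np.set_printoptions(precision=2,suppress=True)
s=cams.snapshot("top"); f=f_(s)
def un(u,v,z):
    r=s["pose"][:3,:3]@np.array([(u-s["cx"])/f,(v-s["cy"])/f,1]); o=s["pose"][:3,3]; return o+r*(z-o[2])/r[2]
e=un(250+231/4,150+177/4,11); g=un(250+384/4,150+340/4,18); print("eye",e,"ring",g,"origin",g+(e-g)*66/151,np.degrees(np.arctan2(e[1]-g[1],e[0]-g[0])),np.linalg.norm(e-g))
o=status.get_obs(); M=R.from_rotvec(o["tcp_rot"]).as_matrix(); print(M,np.degrees(np.arctan2(M[1,0],M[0,0])),o["time"])
```

```text
eye [496.95   3.5   11.  ] ring [ 388.73 -101.22   18.  ] origin [436.03 -55.45  14.94] 44.05572979957618 150.7534563008947
[[ 0.96  0.28  0.  ]
 [ 0.28 -0.96 -0.  ]
 [ 0.    0.   -1.  ]] 16.09038536634622 1.6
```

Emit:
servo_tool(plan=[[1.75, 3.6, 0, 0, 0, 2.5, 1], [1.75, 3.6, 0, 0, 0, 2.5, 1], [1.75, 3.6, 0, 0, 0, 2.5, 1], [1.75, 3.6, 0, 0, 0, 2.5, 1], [1.75, 3.6, 0, 0, 0, 2.5, 1], [1.75, 3.6, 0, 0, 0, 2.5, 1], [1.75, 3.6, 0, 0, 0, 2.5, 1], [1.75, 3.6, 0, 0, 0, 2.5, 1], [1.75, 3.6, 0, 0, 0, 2.5, 1], [1.75, 3.6, 0, 0, 0, 2.5, 1], [1.75, 3.6, 0, 0, 0, 2.5, 1], [1.75, 3.6, 0, 0, 0, 2.5, 1]])

```text
time: 2.6
ee_pos: [383.7, -166.8, 231.7]
tcp_rot: [2.889, 1.232, 0.001]
ft_force: [0.8, -0.3, 0.6]
opening: 85.3
grasp_force: 0.0
```

Emit:
servo_tool(plan=[[1.3, 2.8, -1.5, 0, 0, -0.5, 1], [1.3, 2.8, -1.5, 0, 0, -0.5, 1], [1.3, 2.8, -1.5, 0, 0, -0.5, 1], [1.3, 2.8, -1.5, 0, 0, -0.5, 1], [0, 0, 0, 0, 0, 0, 1], [0, 0, 0, 0, 0, 0, 1]])

```text
time: 3.1
ee_pos: [435.3, -54.7, 170.8]
tcp_rot: [-2.908, -1.185, 0.001]
ft_force: [-0.4, 0.3, 0.3]
opening: 85.6
grasp_force: 0.0
```

Run:
```python
from h import *
np.set_printoptions(precision=2,suppress=True)
s=cams.snapshot("wrist"); save("wrist1",s["frame"]); W=cloud(s)
o=status.get_obs(); M=R.from_rotvec(o["tcp_rot"]).as_matrix(); print(o["ee_pos"],np.degrees(np.arctan2(M[1,0],M[0,0])),M[:,2], "cam",s["pose"].round(2).tolist())
for t in("wrench","eye"):
    for r in finder.mark_of(t,"wrist"): print(t,r["score"],np.array(r["point"]),proj(s,r["point"])[0])
m=np.isfinite(W[...,0])&(W[...,2]>6)&(W[...,2]<30)&(np.hypot(W[...,0]-443,W[...,1]+48)<125)
P=W[m]; d=np.array([np.cos(np.radians(44)),np.sin(np.radians(44))]); n=np.array([-d[1],d[0]])
H=P[(P[:,2]>14.5)&(abs((P[:,:2]-[436,-55.5])@d)<30)]
w,V=np.linalg.eigh(np.cov(H[:,:2].T)); e=V[:,1]*np.sign(V[0,1]); print("handle yaw",np.degrees(np.arctan2(e[1],e[0])))
A=(H[:,:2]-[436,-55.5])@n; print("handle lateral",np.percentile(A,[1,50,99]),"z",np.median(H[:,2]))
B=(P[:,:2]-[436,-55.5])@d; print("ext along",np.percentile(B,[.3,99.7]),len(P))
```

```text
[435.07 -56.28 171.2 ] 44.19513805965244 [-0. -0. -1.] cam [[0.7, -0.67, -0.24, 496.25], [-0.71, -0.66, -0.23, 3.81], [-0.0, 0.33, -0.94, 313.19], [0.0, 0.0, 0.0, 1.0]]
wrench 0.96 [ 293.6 -276.4    1.8] [363.18 357.64]
wrench 0.92 [313.6 146.9   0.6] [ 99.5  127.42]
wrench 0.79 [439.2 -53.    0.7] [321.47 174.27]
eye 0.92 [499.7  -0.1   9.1] [326.18  96.63]
handle yaw 45.05838020793556
handle lateral [-14.86  -2.08  10.58] z 17.738563743556654
ext along [-92.6  107.96] 6459
```

View pics/wrist1.png

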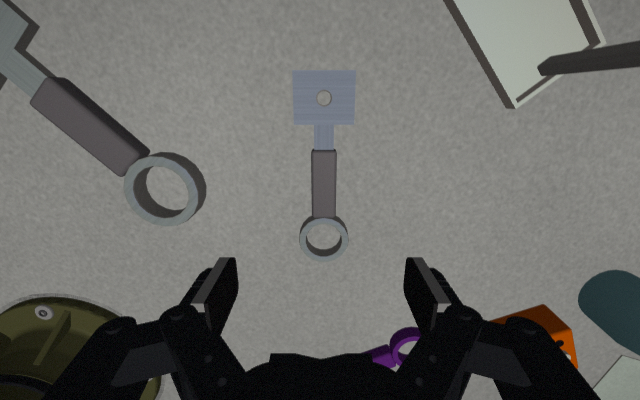

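The wrist view shows the small wrench centred between the fingers, with the eye at (324,98) and the handle at (323,185). I'm going down to grasp it.

Emit:
servo_tool(plan=[[0.2, -0.1, -3, 0, 0, 0.4, 1], [0, 0, -3, 0, 0, 0, 1], [0, 0, -3, 0, 0, 0, 1], [0, 0, -2.5, 0, 0, 0, 1], [0, 0, -2, 0, 0, 0, 1], [0, 0, -1.5, 0, 0, 0, 1], [0, 0, -1, 0, 0, 0, 1], [0, 0, -0.9, 0, 0, 0, 1], [0, 0, 0, 0, 0, 0, 1], [0, 0, 0, 0, 0, 0, 0], [0, 0, 0, 0, 0, 0, -0.5], [0, 0, 0, 0, 0, 0, -1]], newtons=80)

```text
time: 4.25
ee_pos: [437.7, -58.2, 3.1]
tcp_rot: [2.908, 1.187, 0.002]
ft_force: [-0.1, 0.0, -0.2]
opening: 51.4
grasp_force: 0.0
```

Emit:
servo_tool(plan=[[0, 0, 0, 0, 0, 0, -1], [0, 0, 0, 0, 0, 0, -1], [0, 0, 0, 0, 0, 0, -1], [0, 0, 0, 0, 0, 0, -1], [0, 0, 0, 0, 0, 0, -1], [0, 0, 0, 0, 0, 0, -1]])

```text
time: 4.75
ee_pos: [437.5, -57.7, 3.1]
tcp_rot: [2.907, 1.188, 0.001]
ft_force: [-1.9, -0.1, 10.3]
opening: 23.7
grasp_force: 78.9
```

Emit:
servo_tool(plan=[[0, 0, 1, 0, 0, 0, -1], [0, 0, 2, 0, 0, 0, -1], [0, 0, 2.5, 0, 0, 0, -1], [0, 0, 3, 0, 0, 0, -1], [0, 0, 3, 0, 0, 0, -1], [0, 0, 3, 0, 0, 0, -1], [0, 0, 3, 0, 0, 0, -1], [0, 0, 2.5, 0, 0, 0, -1], [0, 0, 0, 0, 0, 0, -1], [0, 0, 0, 0, 0, 0, -1]])

```text
time: 5.58
ee_pos: [437.5, -57.8, 203.2]
tcp_rot: [2.906, 1.188, 0.003]
ft_force: [0.2, 0.3, -2.5]
opening: 24.3
grasp_force: 79.4
```

```bash
cat >> h.py <<'E'
Rr=R.from_euler("z",-6.4,degrees=True).as_matrix()
def target(side):
    a,b=np.radians(40),np.radians(side)
    u=np.array([np.cos(a),0,np.sin(a)]); q=np.array([-np.sin(a)*np.cos(b),np.sin(b),np.cos(a)*np.cos(b)])
    return Rr@np.c_[u,np.cross(-q,u),-q]   # tool axes x,y,z (z=-q)
def turn(M1,M0): return np.degrees(R.from_matrix(M1@M0.T).as_rotvec())
E
python3 - <<'E'
from h import *
np.set_printoptions(precision=2,suppress=True)
s=cams.snapshot("wrist"); save("wrist2",s["frame"]); W=cloud(s)
o=status.get_obs(); M=R.from_rotvec(o["tcp_rot"]).as_matrix()
print(o["ee_pos"],o["opening"],o["grasp_force"],o["ft_force"]); print(M)
v=turn(target(11),M); print("turn",v,np.linalg.norm(v)); print(target(11))
Pt=(W-o["ee_pos"])@M   # tool frame
m=np.isfinite(W[...,0])&(abs(Pt[...,2]+9)<7)&(abs(Pt[...,1])<45)&(Pt[...,0]>50)&(Pt[...,0]<125)
P=Pt[m]; print("plate ext x",np.percentile(P[:,0],[.5,99.5]),"y",np.percentile(P[P[:,0]>66][:,1],[.5,50,99.5]),"z",np.median(P[:,2]))
for t in("wrench","eye"):
    for r in finder.mark_of(t,"wrist"): print(t,r["score"],(np.array(r["point"])-o["ee_pos"])@M,proj(s,r["point"])[0])
E
```

```text
[436.69 -57.8  202.08] 24.131587861981995 79.44465637207031 [ 0.76  0.34 -2.33]
[[ 0.71  0.7   0.  ]
 [ 0.7  -0.71 -0.  ]
 [-0.    0.   -1.  ]]
turn [  3.18 -42.7  -52.4 ] 67.6665197424626
[[ 0.76 -0.23  0.61]
 [-0.09 -0.96 -0.26]
 [ 0.64  0.15 -0.75]]
plate ext x [ 50.94 109.66] y [-28.38   1.4   31.04] z -10.81121300283797
wrench 0.92 [-0.76  0.51  1.78] [319.19 257.81]
wrench 0.89 [  55.   -236.37  202.95] [112.66 124.4 ]
eye 0.96 [ 144.39 -317.04  186.27] [-0.81 33.29]
eye 0.8 [-291.66  -21.31  197.09] [305.25 360.03]
eye 0.76 [85.27  5.5  -9.25] [330.45  95.81]
```

View pics/wrist2.png

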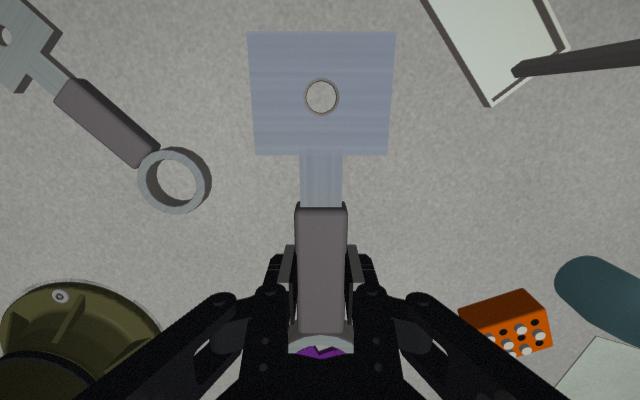

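The wrench is held straight, with the eye at pixel (321,97), which is tool (85, 1, -6). Next I turn and tilt it.

Emit:
servo_tool(plan=[[0, 0.6, 0.3, 0.3, -3.6, -4.4, -1], [0, 1, 0.3, 0.3, -3.6, -4.4, -1], [0, 1, 0.3, 0.3, -3.6, -4.4, -1], [0, 1.5, 0.3, 0.3, -3.6, -4.4, -1], [0, 1.5, 0.4, 0.3, -3.6, -4.4, -1], [0, 2, 0.4, 0.3, -3.6, -4.4, -1], [0, 2, 0.4, 0.3, -3.5, -4.4, -1], [0, 2, 0.4, 0.2, -3.5, -4.3, -1], [0, 2, 0.4, 0.2, -3.5, -4.3, -1], [0, 2, 0.4, 0.2, -3.5, -4.3, -1], [0, 2, 0.3, 0.2, -3.5, -4.3, -1], [0, 2, 0.3, 0.2, -3.5, -4.3, -1]])

```text
time: 6.73
ee_pos: [433.3, 70.5, 227.4]
tcp_rot: [2.876, 0.138, 0.709]
ft_force: [-0.3, -1.1, -2.0]
opening: 24.1
grasp_force: 79.3
```

Emit:
servo_tool(plan=[[0, 2, 0, 0, 0, 0, -1], [0, 2, 0, 0, 0, 0, -1], [0.5, 2, 0, 0, 0, 0, -1], [1, 1, 0, 0, 0, 0, -1], [1.5, 0.2, 0, 0, 0, 0, -1], [1.5, 0, 0, 0, 0, 0, -1], [1.5, 0, 0, 0, 0, 0, -1], [1.2, 0, 0, 0, 0, 0, -1], [1, 0, 0, 0, 0, 0, -1], [0.3, 0, 0, 0, 0, 0, -1], [0, 0, 0, 0, 0, 0, -1], [0, 0, 0, 0, 0, 0, -1]])

```text
time: 7.73
ee_pos: [518.7, 140.5, 228.3]
tcp_rot: [2.875, 0.136, 0.709]
ft_force: [0.1, -0.2, -1.9]
opening: 23.7
grasp_force: 79.4
```

```bash
cat > look.py <<'E'
import sys
from h import *
np.set_printoptions(precision=2,suppress=True)
def look(name):
    s=cams.snapshot("wrist"); save(name,s["frame"]); W=cloud(s)
    o=status.get_obs(); M=R.from_rotvec(o["tcp_rot"]).as_matrix()
    print("tcp",o["ee_pos"],"t",o["time"],"grip",o["opening"],o["grasp_force"],"ft",o["ft_force"])
    print("turn left",turn(target(11),M))
    eye=o["ee_pos"]+M@[84.8,1,-6]; print("eye world",eye,"px",proj(s,eye)[0])
    piv=np.array([681,174,205.]); q=-target(11)[:,2]; tip=piv+85*q
    print("pred tip px",proj(s,tip)[0],"pivot px",proj(s,piv)[0], "eye-pivot in tgt axes (u,-v,-q)",(eye-piv)@target(11))
    return s,W,o,M,eye
E
python3 - <<'E'
from look import *
s,W,o,M,eye=look("wrist3")
m=np.isfinite(W[...,0])&(W[...,2]>225)&(abs(W[...,1]-184)<40)&(abs(W[...,0]-655)<45)
P=W[m]; print(len(P))
if len(P)>20:
    l=cv2.fitLine(P.astype(np.float32),cv2.DIST_HUBER,0,.01,.01).ravel(); d=l[:3]*np.sign(l[2]); c=l[3:]; t=(P-c)@d
    dr=Rr.T@d; print("side",np.degrees(np.arctan2(dr[1],np.hypot(dr[0],dr[2]))),"lean",np.degrees(np.arctan2(-dr[0],dr[2])),"tip",c+d*t.max(),"z205",c+d*(205-c[2])/d[2])
for t in("seat","peg","eye"):
    for r in finder.mark_of(t,"wrist"): print(t,r["score"],np.array(r["point"]),proj(s,r["point"])[0])
E
```

```text
tcp [518.62 140.54 228.46] t 7.7833 grip 23.879843913603338 79.35367226600647 ft [ 0.16  0.42 -2.38]
turn left [  1.48 -13.12 -13.93]
eye world [590.68 151.52 272.22] px [321.37  96.24]
pred tip px [224.69   3.32] pivot px [276.44  16.31] eye-pivot in tgt axes (u,-v,-q) [-23.63  52.34 -99.42]
1365
side 8.79567655184736 lean 43.71436255298045 tip [615.2  193.18 281.44] z205 [686.01 168.77 205.  ]
peg 0.57 [681.7 172.3 205.3] [279.01  15.55]
peg 0.41 [664.9  60.4  -4.1] [347.94 148.65]
eye 0.68 [592.5 147.2 269.3] [329.7  96.9]
```

View pics/wrist3.png

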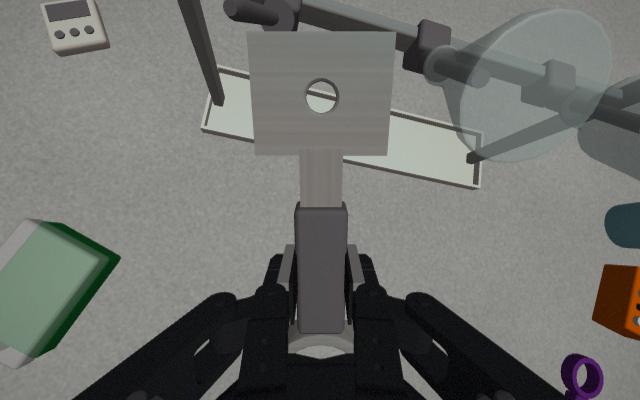

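Emit:
servo_tool(plan=[[-0.6, 0.3, 0.8, 0, 0, 0, -1], [-0.6, 0.3, 0.8, 0, 0, 0, -1], [0.3, 0.8, 0, 0.2, -1.5, -1.6, -1], [0.4, 0.8, 0, 0.2, -1.5, -1.6, -1], [0.4, 0.8, 0, 0.2, -1.5, -1.6, -1], [0.4, 0.8, 0, 0.2, -1.5, -1.6, -1], [0.4, 0.8, 0, 0.2, -1.5, -1.5, -1], [0.4, 0.7, 0, 0.2, -1.4, -1.5, -1], [0.4, 0.7, 0, 0.1, -1.4, -1.5, -1], [0.4, 0.7, 0, 0.1, -1.4, -1.5, -1], [0.4, 0.7, 0, 0.1, -1.4, -1.5, -1], [0, 0, 0, 0, 0, 0, -1]])

```text
time: 8.93
ee_pos: [532.0, 200.4, 238.0]
tcp_rot: [2.787, -0.142, 0.9]
ft_force: [-0.4, 0.7, -2.1]
opening: 23.9
grasp_force: 79.4
```

Run:
```python
from look import *
s,W,o,M,eye=look("wrist4")
# peg from side cameras, now: direction & position
for nm in("scene","top"):
    c_=cams.snapshot(nm); C=cloud(c_)
    for t in("seat","peg"):
        for r in finder.mark_of(t,nm): print(nm,t,r["score"],np.array(r["point"]))
m=s["frame"][55:150,240:400]; save("w4crop",np.vstack([cv2.resize(s["frame"][0:200,160:480],None,fx=2,fy=2)]))
```

```text
tcp [531.74 198.77 237.8 ] t 8.9833 grip 23.98836727498051 79.40131902694702 ft [ 0.58 -0.   -2.01]
turn left [ 0.58 -4.21 -3.83]
eye world [596.9  196.92 292.39] px [324.92  97.01]
pred tip px [309.    72.38] pivot px [316.14  74.18] eye-pivot in tgt axes (u,-v,-q) [  -9.81   10.18 -122.62]
scene seat 0.85 [665.3 171.2 220.5]
scene peg 0.56 [679.5 172.7 205.9]
top seat 0.77 [659.4 173.2 222.2]
top peg 0.58 [677.4 173.2 209.4]
```

View pics/w4crop.png

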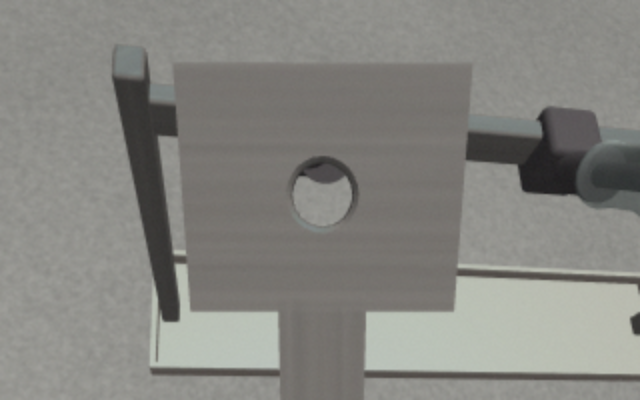

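The crop shows the hole at about (321,96), with the peg's tip dark at the hole's upper edge, so the eye still has to go up the slope and +y. I'm finishing the alignment.

Emit:
servo_tool(plan=[[0.1, 0.2, 0.1, 0.1, -0.6, -0.5, -1], [0.2, 0.2, 0.1, 0.1, -0.6, -0.6, -1], [0.2, 0.2, 0.1, 0.1, -0.6, -0.6, -1], [0.2, 0.3, 0.1, 0.1, -0.6, -0.6, -1], [0.1, 0.2, 0.1, 0.1, -0.6, -0.5, -1], [0.1, 0.2, 0.1, 0.1, -0.6, -0.5, -1], [0.1, 0.2, 0, 0, -0.6, -0.5, -1], [0, 0, 0, 0, 0, 0, -1], [0, 0, 0, 0, 0, 0, -1], [0, 0, 0, 0, 0, 0, -1]])

```text
time: 10.12
ee_pos: [542.7, 210.3, 244.1]
tcp_rot: [2.742, -0.258, 0.983]
ft_force: [-0.5, 0.3, -1.4]
opening: 24.0
grasp_force: 79.4
```

Run:
```python
from look import *
s,W,o,M,eye=look("wrist5")
E=[];Q=[]
for k in range(6):
    s2=cams.snapshot("wrist"); o=status.get_obs(); E.append(o["ee_pos"]); Q.append(o["tcp_rot"])
print(np.mean(E,0),np.std(E,0),turn(target(11),R.from_rotvec(np.mean(Q,0)).as_matrix()))
save("w5crop",cv2.resize(s["frame"][0:200,160:480],None,fx=2,fy=2))
# depth seen through hole, in target axes relative to pivot
piv=np.array([681,174,205.]); T=(W-piv)@target(11)
m=np.isfinite(W[...,0])&(-T[...,2]>30)&(-T[...,2]<92)&(np.hypot(T[...,0],T[...,1])<25)
P=T[m]; v,u=np.nonzero(m); print(len(P))
if len(P): print("px",u.mean(),v.mean(),u.min(),u.max(),v.min(),v.max(),"med",np.median(P,0),"mean",P.mean(0))
```

```text
tcp [542.75 210.36 244.21] t 10.1667 grip 23.811297999982806 79.384925365448 ft [ 0.35  0.58 -1.98]
turn left [-0.16 -0.03  0.3 ]
eye world [603.43 203.24 303.33] px [321.5   96.26]
pred tip px [313.87  99.25] pivot px [315.8   98.18] eye-pivot in tgt axes (u,-v,-q) [   1.66    4.19 -128.53]
[542.68 210.75 244.24] [0.03 0.2  0.01] [-0.16 -0.01  0.27]
222
px 318.0 100.45045045045045 310 326 92 109 med [ -0.49   2.38 -84.11] mean [ -0.7    2.37 -83.31]
```

View pics/w5crop.png

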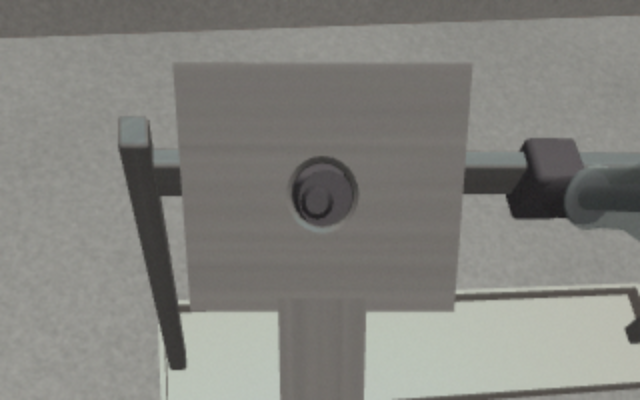

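The crop shows the hole at full pixel (321.5,96.5), with the peg nearly end-on. The tip is at (318,101), slightly down and left, and the collar disc sits behind it.

```bash
cat > ax.py <<'E'
from look import *
def ax(n=4):
    A=[];D=[];q=[];e=[]
    for k in range(n):
        s=cams.snapshot("wrist"); W=cloud(s); o=status.get_obs(); q.append(o["tcp_rot"]); e.append(o["ee_pos"]); A.append(W)
    M=R.from_rotvec(np.mean(q,0)).as_matrix(); p=np.mean(e,0); W=np.nanmedian(A,0)
    T=(W-p)@M-[84.8,1,-6]    # tool axes, about the eye; z>0 towards the collar
    print("tcp",p,"t",o["time"],"eye",p+M@[84.8,1,-6])
    r=np.hypot(T[...,0],T[...,1])
    for a,b in((5,20),(20,38),(38,50),(50,70),(70,90),(90,103),(103,112),(112,125)):
        m=np.isfinite(r)&(T[...,2]>a)&(T[...,2]<b)&(r<16)
        if m.sum()>3: P=T[m]; print(a,b,m.sum(),"x",np.percentile(P[:,0],[3,50,97]),"y",np.percentile(P[:,1],[3,50,97]),"z",np.median(P[:,2]))
    # plate hole rim
    m=np.isfinite(r)&(abs(T[...,2]+4)<4)&(r<9); P=T[m]; print("rim top",P[:,0].min(),P[:,0].max(),P[:,1].min(),P[:,1].max())
    return s,T
if __name__=="__main__":
    s,T=ax(); save("w6crop",cv2.resize(s["frame"][75:120,298:346],None,fx=12,fy=12,interpolation=2))
    print("f",f_(s))
E
python3 ax.py
```

```text
tcp [542.61 211.15 244.19] t 10.6667 eye [603.26 204.11 303.34]
38 50 214 x [-6.5  -1.96  1.95] y [-4.92 -1.25  2.87] z 44.42150657418839
103 112 361 x [-10.94   1.12   7.75] y [-7.85  4.   10.4 ] z 109.56385220787256
rim top -8.893652335237562 8.888634451106114 -8.848470444463914 8.790704737513876
f 294.01395205120525
```

View pics/w6crop.png

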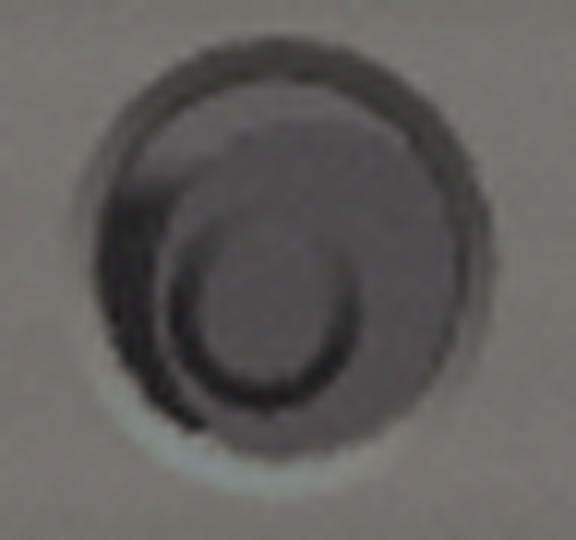

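Tip and collar are nearly concentric in the view, so the tilt error is under 1°. The eye needs about -2.2 mm in u and -0.9 mm in tool y. I'll correct that and close to just short of the tip.

Emit:
servo_tool(plan=[[0.2, -0.1, -0.3, 0, 0, 0, -1], [0.25, -0.1, -0.35, 0, 0, 0, -1], [0.25, -0.1, -0.35, 0, 0, 0, -1], [0.25, -0.1, -0.35, 0, 0, 0, -1], [0.25, -0.1, -0.35, 0, 0, 0, -1], [0.25, -0.1, -0.35, 0, 0, 0, -1], [0.25, -0.1, -0.35, 0, 0, 0, -1], [0.27, -0.11, -0.38, 0, 0, 0, -1], [0, 0, 0, 0, 0, 0, -1], [0, 0, 0, 0, 0, 0, -1]])

```text
time: 11.5
ee_pos: [562.4, 202.7, 216.2]
tcp_rot: [2.741, -0.257, 0.984]
ft_force: [-0.1, -0.5, -2.3]
opening: 24.1
grasp_force: 79.4
```

```bash
sed -i 's/(5,20),(20,38)/(0,20),(20,38)/; s/w6crop/w7crop/' ax.py; python3 ax.py
```

```text
tcp [562.35 203.06 216.45] t 11.7 eye [623.   196.02 275.61]
0 20 383 x [-5.15  0.09  5.03] y [-5.53 -0.2   4.9 ] z 9.216599830044933
38 50 14 x [-5.33 -0.07  4.28] y [-5.84 -3.17  5.73] z 43.460638011326495
70 90 314 x [-9.49 -0.39  8.5 ] y [-7.48  2.08  8.94] z 74.21775444680387
90 103 41 x [-5.3   1.69  7.71] y [-11.33  -9.51  -6.6 ] z 93.78540914068658
103 112 20 x [-8.79 -6.44 -3.05] y [-10.82  -9.31  -6.81] z 108.27092713209946
rim top -8.952911122107793 8.869544019829661 -8.86334567775005 8.827650457489172
f 294.01395205120525
```

View pics/w7crop.png

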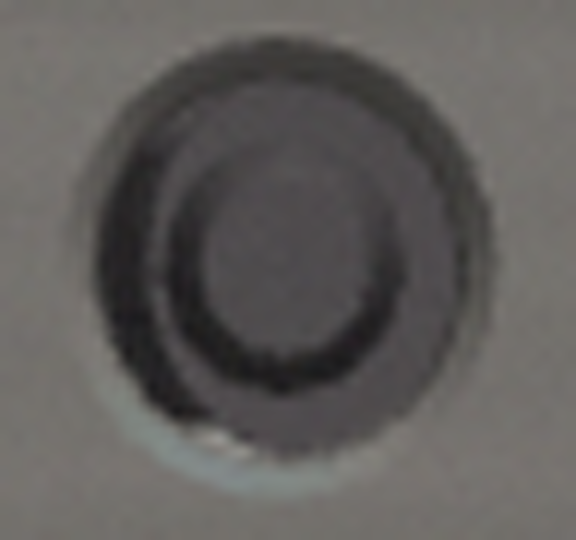

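The tip is now concentric with the hole, both at about (285,265) in the crop. I'm sliding it down the peg.

Emit:
servo_tool(plan=[[0.22, -0.1, -0.28, 0, 0, 0, -1], [0.22, -0.1, -0.28, 0, 0, 0, -1], [0.22, -0.09, -0.27, 0, 0, 0, -1], [0.22, -0.1, -0.28, 0, 0, 0, -1], [0.22, -0.09, -0.27, 0, 0, 0, -1], [0.22, -0.1, -0.28, 0, 0, 0, -1], [0.22, -0.09, -0.27, 0, 0, 0, -1], [0.22, -0.1, -0.28, 0, 0, 0, -1], [0.22, -0.09, -0.27, 0, 0, 0, -1], [0.22, -0.1, -0.28, 0, 0, 0, -1], [0, 0, 0, 0, 0, 0, -1]])

```text
time: 12.62
ee_pos: [584.5, 193.0, 188.3]
tcp_rot: [2.741, -0.257, 0.984]
ft_force: [-0.4, -0.1, -1.9]
opening: 23.5
grasp_force: 79.4
```

```bash
sed -i 's/w7crop/w8crop/' ax.py; python3 ax.py
```

```text
tcp [584.36 193.32 188.69] t 12.8167 eye [645.02 186.28 247.85]
0 20 66 x [-7.04  0.61  6.37] y [-6.89 -1.06  6.39] z 2.5827460672019926
20 38 95 x [-8.34 -6.13  7.41] y [-7.86 -1.27  6.19] z 36.71566201602806
38 50 39 x [-6.18 -1.34  5.74] y [-6.69  7.14  7.79] z 38.32760800079789
rim top -8.972701363639587 8.85468085430989 -8.845876692166033 8.798118277246047
f 294.01395205120525
```

Emit:
servo_tool(plan=[[0.22, -0.1, -0.28, 0, 0, 0, -1], [0.22, -0.09, -0.27, 0, 0, 0, -1], [0.22, -0.1, -0.28, 0, 0, 0, -1], [0.22, -0.09, -0.27, 0, 0, 0, -1], [0.22, -0.1, -0.28, 0, 0, 0, -1], [0.22, -0.09, -0.27, 0, 0, 0, -1], [0.22, -0.1, -0.28, 0, 0, 0, -1], [0.12, -0.05, -0.15, 0, 0, 0, -1], [0, 0, 0, 0, 0, 0, -1]])

```text
time: 13.57
ee_pos: [601.1, 185.9, 167.6]
tcp_rot: [2.741, -0.257, 0.984]
ft_force: [0.0, -0.0, -2.3]
opening: 24.0
grasp_force: 79.4
```

Emit:
servo_tool(plan=[[0.06, -0.03, -0.08, 0, 0, 0, -1], [0.06, -0.02, -0.07, 0, 0, 0, -1], [0.06, -0.03, -0.08, 0, 0, 0, -1], [0, 0, 0, 0, 0, 0, -1]])

```text
time: 13.9
ee_pos: [602.8, 185.5, 165.6]
tcp_rot: [2.741, -0.257, 0.984]
ft_force: [-0.1, 0.7, -2.3]
opening: 24.0
grasp_force: 79.4
```

```bash
python3 ax.py
```

```text
tcp [602.71 185.49 165.7 ] t 14.1 eye [663.36 178.46 224.86]
rim top -8.92941480782676 8.919146368613042 -8.857692313208695 8.729897024424572
f 294.01395205120525
```

Emit:
servo_tool(plan=[[0.06, -0.03, -0.08, 0, 0, 0, -1], [0.06, -0.02, -0.07, 0, 0, 0, -1], [0, 0, 0, 0, 0, 0, -1]])

```text
time: 14.35
ee_pos: [604.0, 185.1, 164.2]
tcp_rot: [2.742, -0.257, 0.984]
ft_force: [-3.5, 0.8, 1.6]
opening: 23.7
grasp_force: 80.0
```

Emit:
servo_tool(plan=[[0.06, -0.03, -0.07, 0, 0, 0, -1], [0, 0, 0, 0, 0, 0, -1]])

```text
time: 14.52
ee_pos: [604.5, 184.9, 163.5]
tcp_rot: [2.742, -0.256, 0.984]
ft_force: [-5.2, 1.8, 3.7]
opening: 24.0
grasp_force: 80.4
```

Contact with the collar is about 6–8 N. I'll hold briefly with a lighter grip, then release gently.

Emit:
servo_tool(plan=[[0, 0, 0, 0, 0, 0, -1], [0, 0, 0, 0, 0, 0, -1], [0, 0, 0, 0, 0, 0, -1], [0, 0, 0, 0, 0, 0, -1], [0, 0, 0, 0, 0, 0, -1]], newtons=30)

```text
time: 14.93
ee_pos: [604.4, 184.9, 163.6]
tcp_rot: [2.742, -0.257, 0.985]
ft_force: [-6.3, 1.7, 2.6]
opening: 24.1
grasp_force: 80.3
```

Run:
```python
from look import *
s,W,o,M,eye=look("wrist9")
piv=np.array([681,174,205.]); p=-target(0)[:,2]; seat=piv+20*p; d=(eye-seat)@target(0); print("eye in seat x,y,z",d[0],-d[1],-d[2])
for nm in("scene","top","wrist"):
    if nm!="wrist": cams.snapshot(nm)
    for r in finder.mark_of("eye",nm):
        e=(np.array(r["point"])-seat)@target(0)
        if np.linalg.norm(e)<40: print(nm,r["score"],e[0],-e[1],-e[2])
```

```text
tcp [604.42 184.89 163.56] t 14.9833 grip 24.14584202073291 80.33206701278687 ft [-6.25  1.36  3.61]
turn left [-0.15  0.01  0.22]
eye world [665.08 177.86 222.72] px [321.61  96.47]
pred tip px [312.09  92.03] pivot px [316.4   94.26] eye-pivot in tgt axes (u,-v,-q) [ -1.06   2.56 -23.97]
eye in seat x,y,z -1.0617492777978166 2.0624311117820424 4.022334639514941
scene 0.78 0.7788386810645136 0.005279339187867993 5.976785452350676
top 0.88 2.6089450715700266 2.7795183608258074 4.571684583995537
```

Emit:
servo_tool(plan=[[0, 0, 0, 0, 0, 0, -0.4], [0, 0, 0, 0, 0, 0, -0.38], [0, 0, 0, 0, 0, 0, -0.36], [0, 0, 0, 0, 0, 0, -0.34], [0, 0, 0, 0, 0, 0, -0.3], [0, 0, 0, 0, 0, 0, -0.2], [0, 0, 0, 0, 0, 0, 0], [0, 0, 0, 0, 0, 0, 0.2], [0, 0, 0, 0, 0, 0, 0.4], [0, 0, 0, 0, 0, 0, 0.4], [0, 0, 0, 0, 0, 0, 0.4], [0, 0, 0, 0, 0, 0, 0.4]])

```text
time: 16.23
ee_pos: [604.5, 184.6, 163.5]
tcp_rot: [2.741, -0.257, 0.984]
ft_force: [0.2, 0.8, -0.8]
opening: 59.8
grasp_force: 0.0
```

```bash
cat > chk.py <<'E'
from look import *
def chk(n):
    s=cams.snapshot("wrist"); W=cloud(s); o=status.get_obs(); print(o["time"],o["ee_pos"],o["opening"],o["ft_force"],o["grasp_force"])
    piv=np.array([681,174,205.]); seat=piv+20*-target(0)[:,2]
    for nm in("wrist","scene","top"):
        if nm!="wrist": cams.snapshot(nm)
        for t in("eye","wrench"):
          for r in finder.mark_of(t,nm):
            e=(np.array(r["point"])-seat)@target(0)
            if np.linalg.norm(e)<150: print(nm,t,round(r["score"],2),e[0],-e[1],-e[2])
    save(n,s["frame"])
chk("after")
E
python3 chk.py
```

```text
16.2833 [604.51 184.69 163.46] 59.65046453711008 [ 0.78  1.59 -0.43] 0.0
wrist eye 0.72 1.354615416934379 -0.5677423787976058 4.8409477609756735
wrist wrench 0.78 -83.05158884385881 3.5540942928470853 -17.53991783304329
scene eye 0.75 0.26191856993226414 0.9423675451756651 7.715940216282142
scene wrench 0.62 -82.93165451646121 0.6332512368166254 -25.73407987678823
top eye 0.84 3.019465151149862 3.098052028875982 7.621276288893146
top wrench 0.97 -83.62442374287232 0.7938379056386617 -19.017363214554003
```

View pics/after.png

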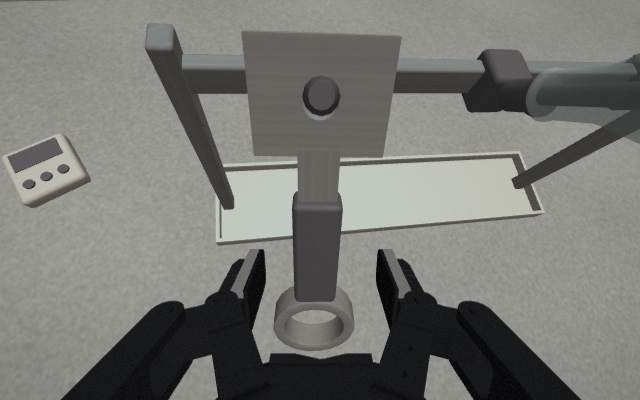

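The wrench hangs on the peg by its eye at (321,96), tilted down, and both fingers are clear of it. I'm backing out along the peg's axis.

Emit:
servo_tool(plan=[[-0.4, 0.17, 0.5, 0, 0, 0, 0.4], [-0.6, 0.26, 0.75, 0, 0, 0, 0.4], [-0.6, 0.26, 0.75, 0, 0, 0, 0.4], [-0.6, 0.26, 0.75, 0, 0, 0, 0.4], [-0.6, 0.26, 0.75, 0, 0, 0, 0.4], [-0.6, 0.26, 0.75, 0, 0, 0, 0.4], [-0.6, 0.26, 0.75, 0, 0, 0, 0.4], [-0.6, 0.26, 0.75, 0, 0, 0, 0.4], [-0.6, 0.26, 0.75, 0, 0, 0, 0.4], [-0.6, 0.26, 0.75, 0, 0, 0, 0.4], [0, 0, 0, 0, 0, 0, 0.4], [0, 0, 0, 0, 0, 0, 0.4]])

```text
time: 17.68
ee_pos: [546.2, 210.6, 236.5]
tcp_rot: [2.743, -0.256, 0.985]
ft_force: [0.7, -0.4, 0.2]
opening: 59.9
grasp_force: 0.0
```

```bash
sed -i 's/chk("after")/chk("final")/' chk.py; python3 chk.py; sleep 0; python3 chk.py | head -4
```

```text
17.7333 [546.29 210.21 236.16] 59.80403821330472 [ 0.04  0.82 -0.23] 0.0
wrist eye 0.81 2.250425276378476 2.4692958447873457 5.65576278550988
wrist wrench 0.63 -82.8635521155919 3.7445367246674515 -21.35283979251023
wrist wrench 0.42 -5.180528421886532 0.8152215560154932 -6.776250944432068
scene eye 0.89 -0.9857644683624853 1.857161964722192 8.893411322474634
scene eye 0.32 0.6844332501474142 -1.5250378054724454 -17.571870922299887
scene wrench 0.93 -85.0088152098523 0.27844114789563523 -26.079786767999504
top eye 0.68 3.7488393059902387 2.689397967991103 8.5757474517751
top wrench 0.91 -83.80084666561586 -0.7414015459847612 -18.869326805148674
18.1833 [546.62 209.57 235.85] 59.86599091689352 [-0.18 -0.1  -0.72] 0.0
wrist eye 0.64 0.6652917485555896 0.5699899051615721 3.591788791808888
wrist wrench 0.56 -79.55856395976966 2.5214102832217353 -21.384698827508142
scene eye 0.74 -0.5321191124074058 1.6593536279596925 7.990594755874524
```

The wrench is at rest within limits (x ≈ 1, y ≈ 2, z ≈ 7 mm), and the gripper is clear.

```bash
python3 -c "
from station import ticket
print(ticket.sign_off())"
```

```text
the job is handed in; nothing more can be done
None
```

The small grey cap wrench hangs by its eye on the empty peg, seated against the collar before I let go; the gripper is clear, and I handed the job in at about 18 s (no verdict was returned).

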